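Check the dot under each masala tin and sort it

TASK

Take the two black-capped steel masala tins one at a time: lift a tin clear of the crate top, tip it over by at least 50 degrees so that the coloured dot on its underside can be read, then set it down upright, not dropped, in the tray of the same colour as its dot (green dot in the green tray, red dot in the red tray). Sort the first tin before you tip the second, and leave both tins standing in their trays.

Things in the scene. Friction and masses are not known exactly. Their poses are not given: they have to be found in the camera images.
- tin_a: Upright loose steel spice tin, black twist cap: 50 mm diameter, 80 mm tall (cap is the top 20 mm), about 0.16 kg. Origin: centre of its underside; z up through the cap. Its underside bears a GREEN disc, 42 mm wide; otherwise just like tin_b, and either may stand left. The disc is read by turning the held tin's underside towards the camera; nearly level reads best. Tins start 130 mm or more apart.
- tin_b: The second tin, like tin_a in every way (50 mm diameter, 80 mm tall, origin at the centre of its underside, z up through the cap), but with a RED disc on its underside.
- tray_green: Green square shallow tray fixed to the crate top: 130 x 130 mm outside, walls 6 mm thick, rim 18 mm high, inner floor 118 x 118 mm and 6 mm above the crate top. Origin: centre of its underside; x, y along its sides, z up. The two trays may stand on either side.
- tray_red: Red tray of the same shape, size and origin as the green one, fixed to the crate top.
Not all that is in view belongs to the job. Leave any blue or turquoise look-alike of the tin_a alone.

How it is judged:
By the outcome, as a careful person would: the job done as asked, in the order asked, and still so for the second after the job is handed in, with the robot touching nothing.
It also fails if it takes over 67 s, if anything falls off the work surface, if the arm or the gripper's body presses on something with over 40 N, if the wrist force passes 120 N, or if a joint passes its speed limit or range.

ROBOT

A 7-joint arm with a two-finger parallel gripper is mounted at the origin on the work surface. World frame = base frame: x ahead of the robot, y to its left, z up, the work surface at z = 0. Lengths are in m, angles in rad, forces in N, time in s.
With the tool pointing down it reaches from about 0.35 to 0.9 m from the base axis. Payload 19.9 kg.
Tool frame: the origin (TCP) lies between the finger pads; the fingertips stand 19 mm ahead of it and the grasp point (between the pads) is the TCP; z points along the fingers, y is the direction in which the jaws open and shut (so a half turn about z gives the same grasp; the last joint's range is limited). The gripper opens to 94 mm and grips with 3 to 60 N. Pads are 16 mm wide; open, the fingers measure 119 mm over their backs; the gripper's body (75 mm by 177 mm) begins 78 mm behind the grasp point.
Start: joints at [-1.192, 0.417, -0.01, 1.614, 0.005, 1.111, -0.053], TCP at [0.255, 0.571, 0.224] pointing down, gripper open.
Joint ranges: [-2.81, 2.81], [-0.39, 2.02], [-1.27, 1.25], [0.06, 2.57], [-1.19, 4.33], [0.19, 2], [-2.82, 2.82]. Speed limits (rad/s): [1.89, 1.89, 2.39, 2.39, 3.01, 3.01, 3.01].

INTERFACE

Orientations are given as a 3x3 rotation matrix whose columns are the frame's x, y, z axes.
In Python, from rig import robot gives the robot as it stands. Calls block until the motion is done:
- robot.move_ptp(position, orientation): joint-space move of the TCP to a pose.
- robot.move_linear(position, velocity=0.15, frame=None, threshold=None): straight line of the TCP; frame=None keeps the orientation; velocity is the mean speed in m/s. With threshold (N) it stops when the force on the tool has changed by that much, and returns True; else False.
- robot.goto_joints(angles): joint-space move.
- robot.gripper_to(opening): finger opening in m; the grip force is fixed at half the most; returns when the fingers have stopped.
- robot.pause(seconds).
- robot.ik(position, orientation): joint angles nearest the present ones, or None.
- robot.get_state(): the state.
- robot.grab_frame(name): name is "side" or "top" or "wrist"; returns the picture (420x560x3 uint8, red, green, blue); there is no depth.
- robot.camera_info(name): a dict with "fx", "fy", "cx", "cy" (pixels), "rvec" (rotation vector, rad) and "tvec" (3), from world to camera coordinates, as OpenCV has them. Camera axes: x right, y down, z forward; pixel columns grow to the right and rows downward; lengths in m; the calibration is good to about 2 mm. A picture is of the moment at which its call begins: read the wrist's pose just before it. camera_info takes no time and is no camera call; for the wrist camera it gives the pose at the moment of the call.
A pose or a line that the arm cannot do raises robot.PlanningError and nothing moves.
- robot.sign_off(): hands the job in, once; it reports no verdict.
The state is a dict: "time": time; "qpos": joint angles; "joint_vel": joint speeds; "effort": joint torques, N m; "ee_pos": TCP position; "tool_rot": TCP orientation; "force": force on the tool from outside, world axes, zero at the start; "moment": the same for the moment, N m; "opening": finger opening in m.
Only numpy, scipy, OpenCV 4.12 (cv2) and the standard library are available. Lean on these libraries where they do the work, as an engineer would, in place of code of your own. Each camera call takes 0.05 s, during which the arm holds its last target.

## Working session

There is one attempt and no reset: what is moved stays moved. The work goes in short steps, each a Python script; the robot and the scene stay as the last script left them, time stands still between calls to the robot, and variables do not carry over. Pictures are saved under pics/ and viewed, and the job is handed in when it is done.

```bash
ls; mkdir -p pics
python3 - <<'E'
from rig import robot
import cv2
for n in ("side","top","wrist"):
    i=robot.camera_info(n); print(n,i)
    cv2.imwrite(f"pics/{n}0.png",robot.grab_frame(n)[:,:,::-1])
s=robot.get_state();print(s)
E
```

```text
pics
side {'fx': 426.8058786800422, 'fy': 426.8058786800422, 'cx': 280.19928779577924, 'cy': 208.12462896174438, 'rvec': array([ 2.172317  , -0.40587109,  0.20034188]), 'tvec': array([-0.48542002,  0.15192359,  0.76599413])}
top {'fx': 449.9631572510584, 'fy': 449.9631572510584, 'cx': 284.25293647603456, 'cy': 214.0711671102909, 'rvec': array([ 2.17882075, -2.16777696,  0.06230257]), 'tvec': array([0.00779731, 0.52703824, 0.9655863 ])}
wrist {'fx': 314.94023287303514, 'fy': 314.94023287303514, 'cx': 282.3068063140644, 'cy': 214.47497427132456, 'rvec': array([-2.46487689, -1.59931436, -0.18944349]), 'tvec': array([-0.62576023, -0.02465369,  0.3894235 ])}
{'time': 0.15, 'qpos': array([-1.1924954 ,  0.41784445, -0.01029219,  1.61399501,  0.00469402,
        1.11071979, -0.05300122]), 'joint_vel': array([ 0.00029433, -0.00016604, -0.00013356, -0.00136116, -0.00079344,
        0.0019464 ,  0.00029573]), 'effort': array([ 1.29194224e-03, -8.51522255e+01,  6.39010817e-01, -4.26133060e+01,
       -4.89523681e-02,  1.72116916e-02,  1.27668814e-04]), 'ee_pos': array([0.25464091, 0.57048815, 0.22398149]), 'tool_rot': array([[-9.13167552e-01,  4.07584254e-01, -3.12342978e-04],
       [ 4.07584366e-01,  9.13167122e-01, -8.89789524e-04],
       [-7.74428601e-05, -9.39833036e-04, -9.99999555e-01]]), 'force': array([-0.43435771,  0.69380057, -0.09141967]), 'moment': array([ 0.00822741, -0.03230503, -0.00135042]), 'opening': 0.09372245873981687}
```

View pics/side0.png

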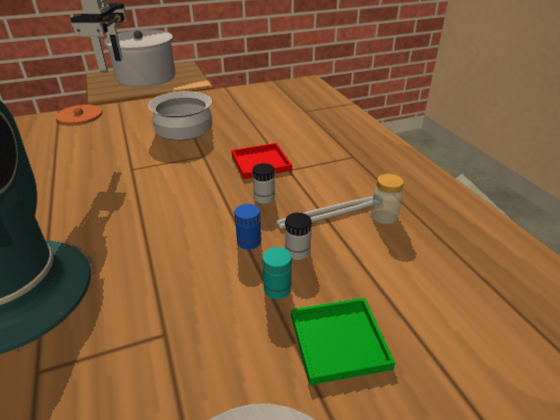

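View pics/top0.png

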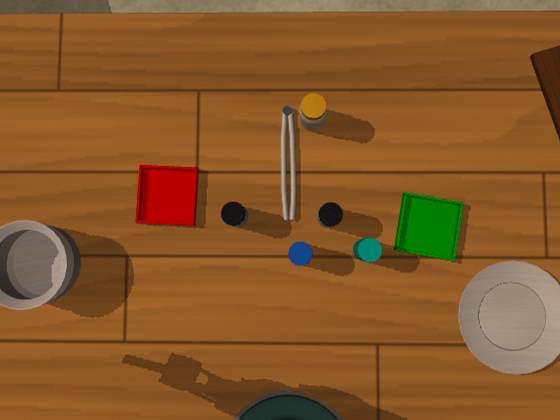

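View pics/wrist0.png

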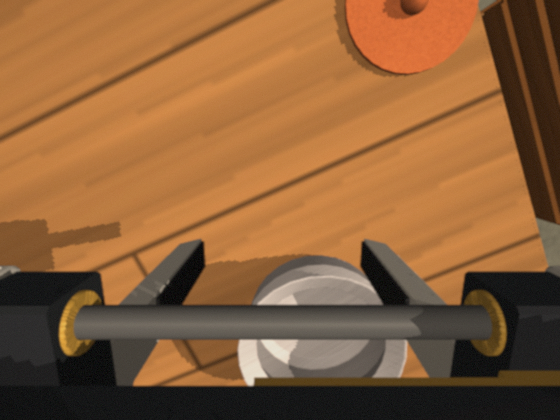

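Top view: black caps are at (234,213) and (330,214), with the red tray at (168,195) and the green tray at (430,227). Other things that could be mistaken for a tin are the blue one (300,254), the turquoise one (369,250) and the orange-capped jar (313,106). Next I'll take a close crop and measure.

```bash
cat > h.py <<'E'
import numpy as np, cv2
from rig import robot
def cam(n):
    i=robot.camera_info(n);K=np.array([[i['fx'],0,i['cx']],[0,i['fy'],i['cy']],[0,0,1]])
    return K,cv2.Rodrigues(i['rvec'])[0],np.array(i['tvec']).reshape(3)
def px2z(n,uv,z):
    K,R,t=cam(n);d=R.T@np.linalg.inv(K)@[uv[0],uv[1],1];c=-R.T@t
    return c+d*(z-c[2])/d[2]
def proj(n,p):
    K,R,t=cam(n);q=K@(R@np.array(p)+t);return q[:2]/q[2]
def snap(n,name,box=None,s=1):
    im=robot.grab_frame(n)[:,:,::-1]
    if box: im=im[box[1]:box[3],box[0]:box[2]]
    if s!=1: im=cv2.resize(im,None,fx=s,fy=s,interpolation=cv2.INTER_CUBIC)
    cv2.imwrite('pics/'+name+'.png',np.ascontiguousarray(im))
E
python3 - <<'E'
from h import *
im=cv2.imread('pics/top0.png');cv2.imwrite('pics/topc.png',cv2.resize(im[150:290,120:480],None,fx=2.2,fy=2.2,interpolation=cv2.INTER_CUBIC))
im=cv2.imread('pics/side0.png');cv2.imwrite('pics/sidec.png',cv2.resize(im[130:390,210:420],None,fx=2.3,fy=2.3,interpolation=cv2.INTER_CUBIC))
for n in('top','side'):
    K,R,t=cam(n);print(n,-R.T@t)
for uv in [(234,213),(330,214),(300,254),(369,250)]: 
    p=px2z('top',uv,.08);print(uv,p.round(4),proj('side',p).round(1), proj('side',p-[0,0,.08]).round(1))
hsv=cv2.cvtColor(cv2.imread('pics/top0.png'),cv2.COLOR_BGR2HSV)
for nm,m in(('red',((hsv[...,0]<4)|(hsv[...,0]>176))&(hsv[...,1]>220)),('green',(abs(hsv[...,0].astype(int)-60)<8)&(hsv[...,1]>200))):
    m=m.astype(np.uint8);k,l,st,c=cv2.connectedComponentsWithStats(m);j=1+st[1:,4].argmax()
    cs=cv2.findContours((l==j).astype(np.uint8),0,1)[0][0];r=cv2.minAreaRect(cs);b=cv2.boxPoints(r)
    w=np.array([px2z('top',q,.018) for q in b]);print(nm,r,w.mean(0),np.linalg.norm(w-np.roll(w,1,0),axis=1),w.round(3)[:,:2].tolist(), proj('side',w.mean(0)))
E
```

```text
top [ 0.45185654 -0.00846588  1.0029661 ]
side [ 0.26545065 -0.66828225  0.57305774]
(234, 213) [0.5242 0.113  0.08  ] [263.6 169. ] [264.5 198.3]
(330, 214) [ 0.523  -0.0846  0.08  ] [297.5 219.5] [296.7 251.1]
(300, 254) [ 0.4408 -0.0233  0.08  ] [246.2 210.9] [248.2 242.2]
(369, 250) [ 0.4497 -0.1638  0.08  ] [276.  255.7] [276.4 288.5]
red ((166.4862823486328, 194.77432250976562), (59.475704193115234, 57.927635192871094), 2.8624050617218018) [0.56919212 0.27163821 0.018     ] [0.13185693 0.12915281 0.13316452 0.12873393] [[0.508, 0.339], [0.637, 0.337], [0.63, 0.204], [0.502, 0.207]] [260.51204771 157.04094997]
green ((428.4054260253906, 226.06756591796875), (61.32081985473633, 59.18363571166992), 9.462322235107422) [ 0.50264763 -0.30359214  0.018     ] [0.13169072 0.12978701 0.13292983 0.12926523] [[0.449, -0.227], [0.577, -0.25], [0.555, -0.381], [0.428, -0.357]] [339.12898855 332.93927264]
```

View pics/topc.png

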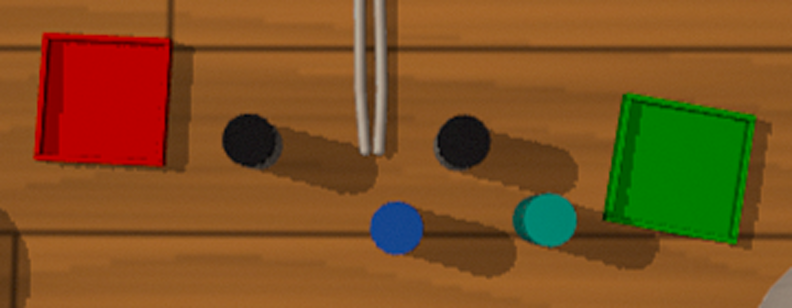

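View pics/sidec.png

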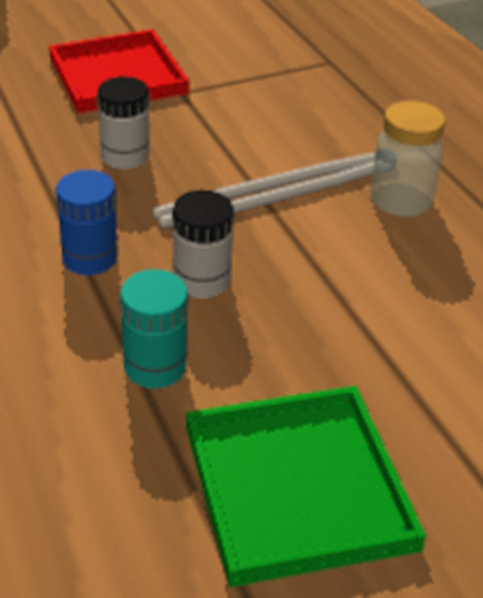

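Both views agree: the tins stand at about (0.524, 0.113) and (0.523, -0.085), and the tray sizes come out at 130 mm. Next I'll search for a tip pose with the underside facing the side camera.

```bash
cat >> h.py <<'E'
def Rdown(psi):
    y=np.array([-np.sin(psi),np.cos(psi),0]);z=np.array([0,0,-1.]);return np.column_stack([np.cross(y,z),y,z])
def Rz(z,roll):
    z=np.array(z)/np.linalg.norm(z);x=np.cross([0,0,1],z);x/=np.linalg.norm(x);y=np.cross(z,x)
    return np.column_stack([np.cos(roll)*x+np.sin(roll)*y,-np.sin(roll)*x+np.cos(roll)*y,z])
VL=np.array([1.89,1.89,2.39,2.39,3.01,3.01,3.01])
E
python3 - <<'E'
from h import *
q0=robot.get_state()['qpos']
for p in [(.524,.113,.25),(.523,-.085,.25),(.569,.271,.25),(.503,-.303,.25)]:
    for psi in [0,np.pi,-.18,np.pi-.18]:
        q=robot.ik(np.array(p),Rdown(psi)); print(p,psi,None if q is None else np.round(q,2))
ref=robot.ik(np.array([.524,.113,.25]),Rdown(np.pi))
C=np.array([0.265,-0.668,0.573]);res=[]
for P in [(.5,.1,.33),(.5,.0,.33),(.5,-.08,.33),(.45,.1,.4),(.55,.1,.33),(.5,.2,.35),(.45,.0,.4),(.45,-.1,.4)]:
  for az in np.deg2rad([-150,-135,-120,-105,-90,-75,-60]):
    for tilt in np.deg2rad([70,85]):
      z=np.array([np.sin(tilt)*np.cos(az),np.sin(tilt)*np.sin(az),-np.cos(tilt)])
      v=C-np.array(P)-z*.05;v/=np.linalg.norm(v);ang=np.degrees(np.arccos(v@z))
      if ang>60: continue
      for roll in np.deg2rad(range(-180,180,45)):
        q=robot.ik(np.array(P),Rz(z,roll))
        if q is not None: res.append((max(abs(np.array(q)-ref)/VL),P,round(np.degrees(az)),round(np.degrees(tilt)),round(np.degrees(roll)),round(ang),np.round(q,2)))
res.sort(key=lambda r:r[0]);print(len(res))
for r in res[:14]:print(r)
print(robot.get_state()['time'])
E
```

```text
(0.524, 0.113, 0.25) 0 [-0.5   0.24  0.27  1.81 -0.07  1.1   1.37]
(0.524, 0.113, 0.25) 3.141592653589793 [-0.83  0.28  0.68  1.82 -0.19  1.11 -1.66]
(0.524, 0.113, 0.25) -0.18 [-0.52  0.24  0.29  1.81 -0.08  1.1   1.19]
(0.524, 0.113, 0.25) 2.961592653589793 [-0.84  0.28  0.69  1.82 -0.2   1.11 -1.84]
(0.523, -0.085, 0.25) 0 [-0.44  0.26  0.64  1.84 -0.17  1.1   1.84]
(0.523, -0.085, 0.25) 3.141592653589793 [-0.64  0.31  0.91  1.84 -0.27  1.12 -1.2 ]
(0.523, -0.085, 0.25) -0.18 [-0.45  0.26  0.66  1.84 -0.18  1.1   1.66]
(0.523, -0.085, 0.25) 2.961592653589793 [-0.67  0.33  0.95  1.84 -0.29  1.12 -1.37]
(0.569, 0.271, 0.25) 0 [-0.57  0.41  0.1   1.57 -0.04  1.16  1.11]
(0.569, 0.271, 0.25) 3.141592653589793 [-0.95  0.46  0.63  1.59 -0.29  1.18 -1.83]
(0.569, 0.271, 0.25) -0.18 [-0.58  0.41  0.12  1.57 -0.05  1.16  0.94]
(0.569, 0.271, 0.25) 2.961592653589793 [-0.97  0.47  0.66  1.59 -0.3   1.19 -2.  ]
(0.503, -0.303, 0.25) 0 [-0.29  0.53  1.1   1.71 -0.5   1.22  2.5 ]
(0.503, -0.303, 0.25) 3.141592653589793 [-0.24  0.49  1.    1.71 -0.44  1.19 -0.7 ]
(0.503, -0.303, 0.25) -0.18 [-0.
[... 1221 characters left out ...]
rray([-0.99,  0.66,  0.7 ,  1.67,  0.58,  1.69, -1.46]))
(np.float64(0.2566711032843977), (0.5, 0.2, 0.35), -90, 70, -45, 39, array([-1.2 ,  0.7 ,  0.59,  1.48,  0.58,  1.83, -1.44]))
(np.float64(0.2633702951412109), (0.45, -0.1, 0.4), -120, 70, -45, 41, array([-0.87,  0.55,  0.79,  1.68,  0.6 ,  1.8 , -1.41]))
(np.float64(0.26538291007877707), (0.45, -0.1, 0.4), -135, 70, 0, 48, array([-0.88,  0.78,  1.08,  1.55,  0.36,  1.87, -2.05]))
(np.float64(0.2712321654653566), (0.45, 0.1, 0.4), -105, 70, 0, 34, array([-1.16,  0.58,  0.69,  1.59,  0.54,  1.92, -2.25]))
(np.float64(0.27449435733390887), (0.45, 0.1, 0.4), -105, 70, -45, 34, array([-1.14,  0.57,  0.66,  1.59,  0.55,  1.93, -1.48]))
0.15
```

```bash
cat >> h.py <<'E'
def st(m=''):
    s=robot.get_state();print(m,'t',round(s['time'],2),'p',s['ee_pos'].round(4),'F',s['force'].round(1),'op',round(s['opening'],4),'q',s['qpos'].round(2));return s
E
python3 - <<'E'
from h import *
R=Rdown(np.pi)
robot.move_ptp(np.array([.524,.113,.22]),R);st('above')
robot.move_linear(np.array([.524,.113,.14]),.2);st()
snap('top','t1',(180,150,380,280),3);snap('side','s1',(200,100,400,300),2)
E
```

```text
above t 2.07 p [0.5239 0.1138 0.2199] F [ 0.5  0.7 -0.8] op 0.0938 q [-0.83  0.31  0.68  1.86 -0.22  1.05 -1.63]
 t 2.62 p [0.5244 0.1131 0.1406] F [-1.4 -0.2  0.5] op 0.0942 q [-0.78  0.42  0.63  1.93 -0.31  0.89 -1.56]
```

View pics/s1.png

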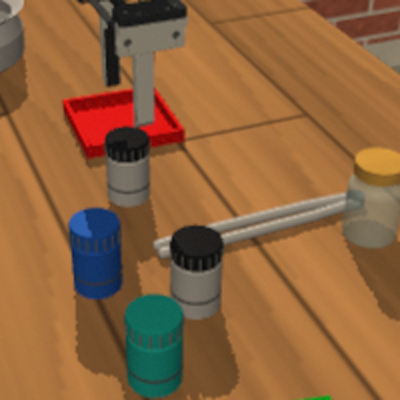

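View pics/t1.png

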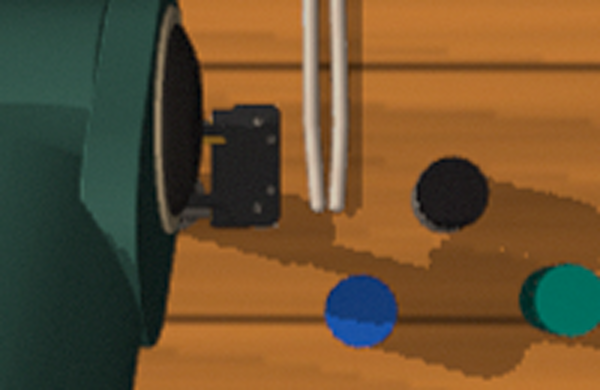

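The side view shows the open fingers straddling the left tin (cap at about (264,172) full frame). Now to descend, grip, lift and tip.

Run:
```python
from h import *
print(robot.move_linear(np.array([.524,.113,.047]),.15,threshold=12));st('down')
robot.gripper_to(0.03);st('grip')
```

```text
False
down t 3.48 p [0.5245 0.113  0.0478] F [-0.4  0.3  1.2] op 0.0936 q [-0.7   0.56  0.54  1.98 -0.43  0.71 -1.46]
grip t 4.23 p [0.524  0.1131 0.0471] F [-0.4  1.8  1.8] op 0.0496 q [-0.7   0.56  0.54  1.98 -0.43  0.71 -1.46]
```

```bash
cat >> h.py <<'E'
az,ti=np.deg2rad(-105),np.deg2rad(82)
RT=Rz([np.sin(ti)*np.cos(az),np.sin(ti)*np.sin(az),-np.cos(ti)],np.deg2rad(-30)); PT=np.array([.5,.1,.34])
E
python3 - <<'E'
from h import *
robot.move_linear(np.array([.524,.113,.26]),.2);st('up')
for r in (-60,-45,-30,-15,0):
    q=robot.ik(PT,Rz(RT[:,2],np.deg2rad(r)));print(r,None if q is None else np.round(q,2))
robot.move_ptp(PT,RT);st('tip');robot.pause(.3)
print(proj('side',PT+RT[:,2]*.047))
snap('side','s2');snap('side','s2')
E
```

```text
up t 5.45 p [0.5235 0.1129 0.259 ] F [ 0.1 -0.4 -1.7] op 0.0498 q [-0.85  0.27  0.7   1.81 -0.19  1.13 -1.66]
-60 [-1.02  0.8   0.58  1.52  0.62  1.94 -1.24]
-45 [-1.04  0.81  0.61  1.52  0.61  1.93 -1.49]
-30 [-1.05  0.81  0.64  1.52  0.6   1.92 -1.74]
-15 [-1.1   0.85  0.73  1.52  0.56  1.89 -1.96]
0 [-1.15  0.88  0.81  1.52  0.53  1.86 -2.17]
tip t 6.33 p [0.5    0.0989 0.3396] F [-0.4 -0.3 -1.1] op 0.0495 q [-1.05  0.81  0.64  1.52  0.6   1.92 -1.74]
[251.1244594   64.63492604]
```

View pics/s2.png

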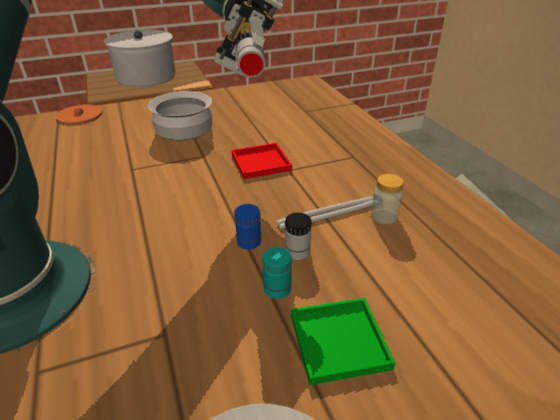

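The underside disc at (251,63) is red, so this is tin_b and it goes in the red tray.

Run:
```python
from h import *
R=Rdown(np.pi); x,y=.569,.271
robot.pause(.3)
robot.move_ptp(np.array([x,y,.25]),R)
robot.move_linear(np.array([x,y,.09]),.2);robot.pause(.2);st('over')
snap('side','s3',(200,60,340,200),4)
print(robot.move_linear(np.array([x,y,.052]),.03,threshold=5));st('down')
```

```text
over t 9.03 p [0.5694 0.2713 0.091 ] F [ 0.6 -0.4 -1.2] op 0.0496 q [-0.85  0.62  0.49  1.72 -0.36  0.89 -1.78]
True
down t 10.23 p [0.5689 0.271  0.0531] F [-1.4 -0.2  7.5] op 0.0499 q [-0.83  0.67  0.46  1.73 -0.39  0.83 -1.76]
```

View pics/s3.png

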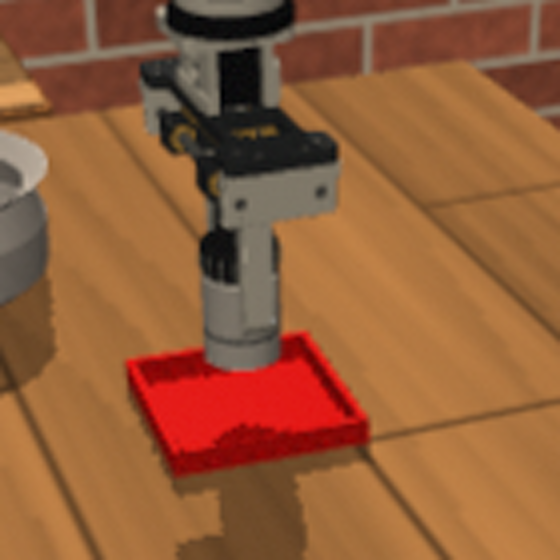

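Contact at TCP z = 0.053 matches a tin standing on the 6 mm floor. I'll release, retreat and check.

Run:
```python
from h import *
R=Rdown(np.pi); x,y=.569,.271
robot.gripper_to(0.094);st('open')
robot.move_linear(np.array([x,y,.2]),.15);st('up')
robot.move_ptp(np.array([.523,-.085,.22]),R);st('above2')
snap('side','s4',(200,100,400,300),3)
snap('top','t4',(100,130,400,290),2.5)
```

```text
open t 11.07 p [0.5684 0.2707 0.0523] F [-0.1 -0.1 -0. ] op 0.0939 q [-0.83  0.67  0.46  1.73 -0.39  0.83 -1.76]
up t 12.2 p [0.5685 0.2709 0.1991] F [0.4 0.5 0.5] op 0.094 q [-0.89  0.5   0.54  1.64 -0.28  1.09 -1.84]
above2 t 13.55 p [ 0.5235 -0.0838  0.2198] F [ 0.3  0.1 -0.1] op 0.0939 q [-0.5   0.31  0.72  1.87 -0.23  1.05 -1.25]
```

View pics/s4.png

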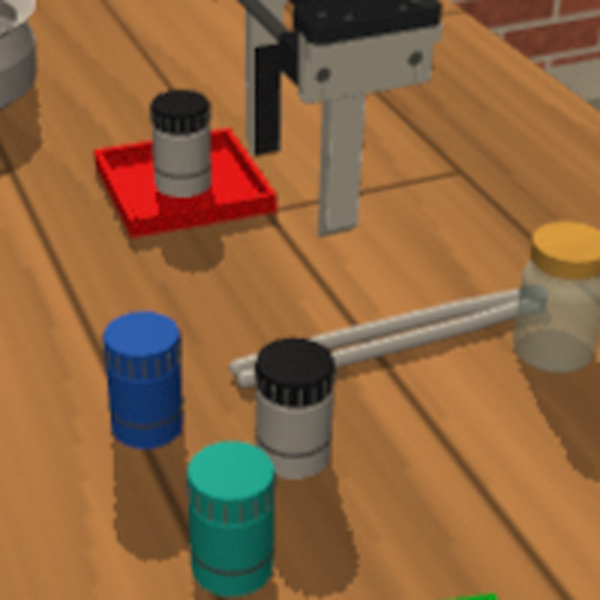

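View pics/t4.png

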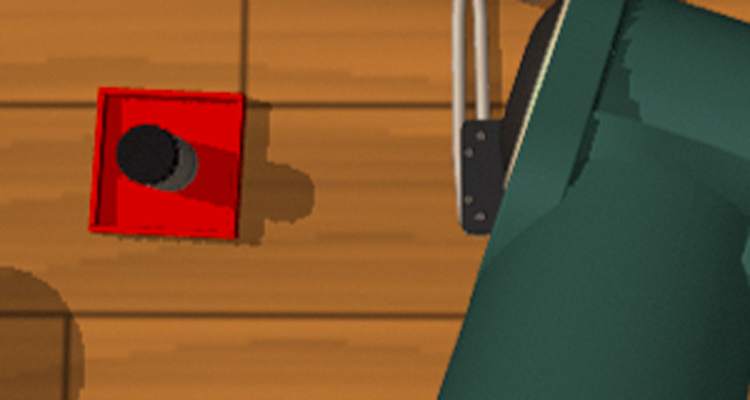

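tin_b stands upright near the centre of the red tray. The tongs' tip sits close to the right tin's left side, so I'll turn the jaws along x for that grasp.

Run:
```python
from h import *
print('tongs',px2z('top',(295,220),.012),px2z('top',(290,200),.012))
p=np.array([.523,-.085,.047])
for d in (-90,-70,-110):
    R=Rdown(np.deg2rad(d));
    for z in (.22,.047): 
        p[2]=z;q=robot.ik(p,R);print(d,z,None if q is None else q.round(2))
    q=robot.ik(np.array([.503,-.303,.25]),R);print('tray',None if q is None else q.round(2))
for r in range(-180,-30,15):
    q=robot.ik(PT,Rz(RT[:,2],np.deg2rad(r)));print(r,None if q is None else np.round(q,2))
```

```text
tongs [ 0.51460655 -0.01315378  0.012     ] [ 0.55891853 -0.00191077  0.012     ]
-90 0.22 [-0.26  0.27  0.43  1.87 -0.13  1.03  0.22]
-90 0.047 [-0.14  0.51  0.31  1.99 -0.24  0.67  0.31]
tray [ 0.1   0.36  0.5   1.7  -0.19  1.14  0.65]
-70 0.22 [-0.21  0.26  0.37  1.87 -0.11  1.03  0.55]
-70 0.047 [-0.09  0.51  0.23  1.99 -0.18  0.67  0.61]
tray [ 0.14  0.35  0.45  1.7  -0.16  1.13  0.98]
-110 0.22 [-0.31  0.27  0.49  1.87 -0.15  1.04 -0.11]
-110 0.047 [-0.19  0.52  0.37  1.99 -0.29  0.68  0.01]
tray [ 0.05  0.37  0.56  1.7  -0.21  1.14  0.32]
-180 [-0.99  0.78  0.53  1.51  0.64  1.96  0.83]
-165 [-0.99  0.78  0.53  1.51  0.64  1.96  0.57]
-150 [-0.99  0.78  0.53  1.51  0.64  1.96  0.31]
-135 [-0.99  0.78  0.53  1.51  0.64  1.96  0.04]
-120 [-0.99  0.78  0.53  1.51  0.64  1.96 -0.22]
-105 [-1.1   0.84  0.71  1.52  0.57  1.89 -0.39]
-90 [-0.94  0.76  0.44  1.51  0.67  1.99 -0.78]
-75 [-0.99  0.78  0.54  1.51  0.64  1.95 -1.  ]
-60 [-1.05  0.81  0.62  1.52  0.61  1.92 -1.22]
-45 [-1.09  0.84  0.7   1.52  0.57  1.9  -1.44]
```

Run:
```python
from h import *
R=Rdown(-np.pi/2);x,y=.523,-.085
robot.move_ptp(np.array([x,y,.2]),R)
print(robot.move_linear(np.array([x,y,.047]),.15,threshold=12));st('down')
robot.gripper_to(.03);s=st('grip')
if .045<s['opening']<.055:
    robot.move_linear(np.array([x,y,.27]),.2);st('up')
    t=np.deg2rad(77);z=[np.sin(t)*np.cos(az),np.sin(t)*np.sin(az),-np.cos(t)]
    robot.move_ptp(PT+[0,-.05,0],Rz(z,np.deg2rad(-135)));robot.pause(.4);s=st('tip');print(s['tool_rot'][:,2])
snap('side','s5')
```

```text
False
down t 16.19 p [ 0.5234 -0.0851  0.0477] F [-0.2 -0.3  0.5] op 0.0937 q [-0.17  0.52  0.34  1.99 -0.27  0.68  0.34]
grip t 16.94 p [ 0.523 -0.085  0.047] F [0.3 0.9 0.6] op 0.0499 q [-0.17  0.52  0.34  1.99 -0.27  0.68  0.34]
up t 18.21 p [ 0.5225 -0.085   0.2691] F [-0.1 -0.5 -1.9] op 0.0497 q [-0.27  0.22  0.43  1.81 -0.1   1.14  0.2 ]
tip t 19.46 p [0.5    0.0494 0.3403] F [-0.1 -0.1 -1.1] op 0.0496 q [-0.8   0.66  0.31  1.59  0.72  1.93 -0.05]
[-0.25305569 -0.94073988 -0.22576823]
```

View pics/s5.png

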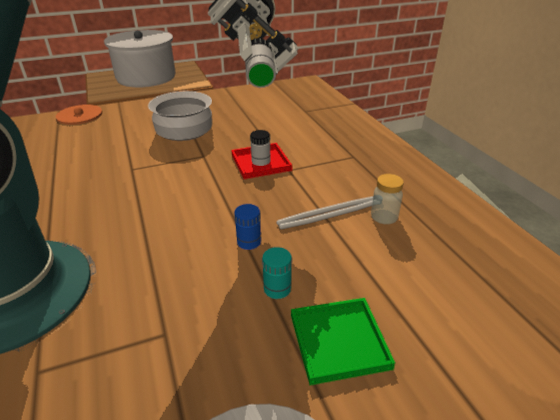

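The disc at (261,74) is green, so this tin goes in the green tray.

Run:
```python
from h import *
R=Rdown(-np.pi/2);x,y=.503,-.303
robot.move_ptp(np.array([x,y,.26]),R)
robot.move_linear(np.array([x,y,.09]),.2);robot.pause(.2);st('over')
snap('side','s6',(240,200,440,400),3)
print(robot.move_linear(np.array([x,y,.051]),.03,threshold=5));st('down')
```

```text
over t 22.07 p [ 0.5035 -0.3031  0.0909] F [ 0.1  0.2 -1.6] op 0.0497 q [ 0.12  0.55  0.48  1.83 -0.33  0.84  0.77]
True
down t 23.25 p [ 0.5029 -0.303   0.0529] F [-2.1  0.2  7.6] op 0.0497 q [ 0.15  0.61  0.45  1.85 -0.37  0.77  0.8 ]
```

View pics/s6.png

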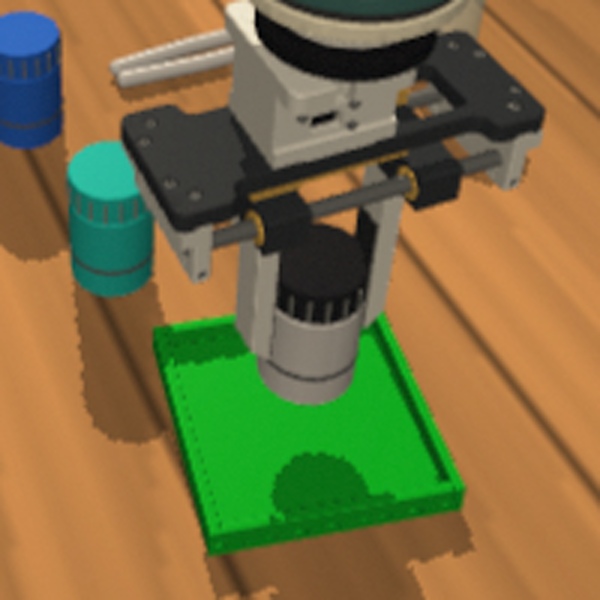

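Run:
```python
from h import *
R=Rdown(-np.pi/2);x,y=.503,-.303
robot.gripper_to(0.094)
robot.move_linear(np.array([x,y,.25]),.15);st('up')
robot.move_ptp(np.array([.45,.05,.3]),R);robot.pause(.3);st('clear')
snap('side','s7');snap('top','t7')
```

```text
up t 25.55 p [ 0.5027 -0.3028  0.2492] F [-0.5 -0.1  0. ] op 0.0941 q [ 0.05  0.37  0.56  1.7  -0.21  1.14  0.67]
clear t 27.2 p [0.4501 0.0495 0.2999] F [-0.5  0.5 -0.5] op 0.0942 q [-0.64  0.02  0.47  1.94 -0.01  1.19 -0.16]
```

View pics/s7.png

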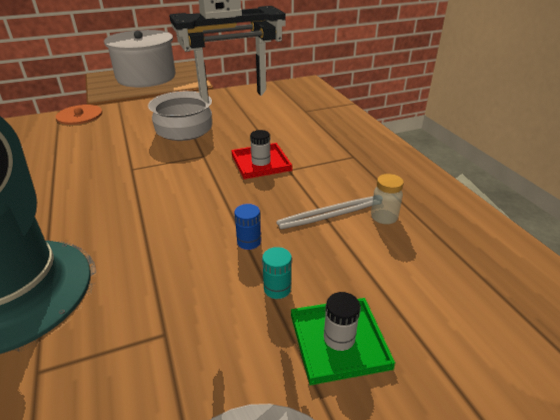

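View pics/t7.png

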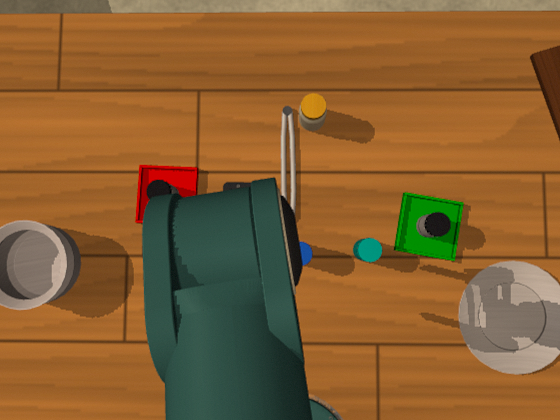

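Both tins stand upright in their trays, at (260,148) and (341,322) in the side view, and the arm is clear of everything.

```bash
python3 -c "
from rig import robot
print(robot.sign_off())"
```

```text
the job is handed in; nothing more can be done
None
```

Both tins are sorted and the job is handed in, at about 27 s of the 67 s allowed.

- **First tin (left):** I lifted it and tipped it about 82°. The dot read red, so I set it down in the red tray.
- **Second tin (right):** I tipped it about 77° only after the first was placed. The dot read green, so I set it down in the green tray.

Each tin was lowered slowly until it touched, at the height expected for the tray floor, before I released it. The largest tool force I saw was about 8 N, in readings taken between moves.

The last pictures showed both tins standing upright near the middle of their trays. In the last top view the arm partly hid the red tray, but the side view and an earlier top view showed it clearly. The gripper was empty and clear, and the blue and turquoise look-alikes, the tongs and the jar had not been touched. No check failed or disagreed.

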